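# Light up and raise the inspection lamp

## Robot

A 6-joint arm with a two-finger parallel gripper is mounted at the origin on the work surface. World frame = base frame: x ahead of the robot, y to its left, z up, the work surface at z = 0. Lengths are in m, angles in rad, forces in N, time in s.
With the tool pointing down it reaches from about 0.4 to 0.825 m from the base axis. Payload 7 kg.
Tool frame: the origin (TCP) lies midway between the tips of the shut fingers; the grasp point (between the pads) lies 19 mm behind it; z points along the fingers, y is the line along which they close (so a half turn about z gives the same grasp; the last joint's range is limited). The gripper opens to 85 mm and grips with 20 to 120 N. Pads are 22 mm wide; open, the fingers measure 114 mm over their backs; the gripper's body (76 mm by 85 mm) begins 54 mm behind the grasp point. The pads swing forward as they close: fully open they stand 13 mm farther back than shut.
Start: joints at [1.544, 0.359, 0.012, 0, -1.224, -0.288], TCP at [0.209, 0.642, 0.194] pointing down, gripper open.
Joint ranges: [-3.07, 3.07], [-1.43, 2.12], [-1.02, 1.25], [-3.03, 1.67], [-3.05, -0], [-3.03, 3.03]. Speed limits (rad/s): [2.39, 2.39, 3.01, 3.14, 3.14, 3.14].

## Interface

Orientations are given as a unit quaternion [x, y, z, w].
In Python, from plant import robot, optics gives the robot as it stands.
- The arm moves only by the tool servo_tool, never from a script. Its argument "moves" is a list of rows, each a list of 7 numbers: the turn, a rotation vector about the tool's x, y, z in degrees, then the shift along the tool's x, y, z in mm, then the gripper's target within -1 to 1 (fully open at 1, half-way at 0, shut at -1). A call has 1 to 5 rows; each row shifts and turns the commanded pose from where the row before left it, along the tool's axes as they then stand; what a row does not reach is not made up. A row lasts 1/12 s, in which the tool goes at most 41.7 mm and 7.16 degrees, less where a joint would pass 70% of its speed; a pose out of reach is approached as far as the arm can. A call is refused whole if a number of a shift passes 41.7 or a number of a turn 7.16, either way. A call with a gripper value outside its range is refused whole. The fingers move at their own pace and stop on an object; "force" is the grip in N (left out, the last holds). Time passes only in rows, so rows that do not move let the fingers close. It gives the time, the measured TCP pose, the force, the opening and the grip force at its end, in the units of the state.
- robot.get_state(): the state, without advancing time (a new reading comes with each control period).
- optics.camera(name): name is "side" or "top"; returns a dict with "img" (400x640x3 uint8, blue, green, red), "K" (3x3 intrinsics, pixels), "dist" ([k1, k2, p1, p2, k3] as OpenCV has them; the pictures are not rectified), "extrinsics" (4x4, takes a point from world to camera coordinates). Camera axes: x right, y up, looking along -z (the intrinsics and any distortion apply to the point x, -y, -z); pixel columns grow to the right and rows downward; lengths in m; the calibration is good to about 2 mm. A picture is of the moment at which its call begins. There is no depth.
- robot.close_job(): hands the job in; it is judged then, once.
Trained networks look in the newest picture that a camera, given by its name, has taken for a name from the list of things; names that differ only in an ending like _2 or _b are one class to them, and where a whole thing is asked for, a point or a joint stands for the part that bears it (a point fixed in the world has none). Each returns a list of dicts, best first, with "conf" (0 to 1); they miss things now and then, are a little off and sometimes report something else, mostly with a low value. They report only what shows in the picture. A call takes as long as a camera call. They do not tell look-alikes from the thing itself.
- optics.boxes_of(camera, label): "extent" ([centre column, centre row, width, height] in pixels, round what is visible of it).
The state is a dict: "time_s": time; "joints": joint angles; "joint_velocities": joint speeds; "joint_torque": joint torques, N m; "ee_pos": TCP position; "tool_rot": TCP orientation; "contact_force": force on the tool from outside, world axes, zero at the start; "wrist_torque": the same for the moment, N m; "opening": finger opening in m; "grip_force": force on a finger pad.
Only numpy, scipy, OpenCV 4.12 (cv2) and the standard library are available. Lean on these libraries where they do the work, as an engineer would, in place of code of your own. Each camera call takes 0.05 s, during which the arm holds its last target. There are 200 camera calls.

## Task

Turn the dimmer on the white control box clockwise as far as it goes. Then squeeze the red release button on the inspection lamp's black grip, draw the lamp straight up past its first stop to its second stop, so that both column sections are fully out, and finish while still gripping it and holding it up there: it is spring-loaded and sinks if you let go. Do not disturb the dental cast, the jar or the brush.

Things in the scene. Friction and masses are not known exactly. Their poses are not given: they have to be found in the camera images.
- stand: Fixed lamp stand. Origin on the column's axis at table level; x points along the lamp boom, y to the button side, z up. Wooden board 250 x 150 x 20 mm (from x -75 to +175 mm), white dome radius 58 mm up to 58 mm high, steel outer tube radius 18 mm up to 130 mm high, round steel table radius 45 mm with its top 30 mm high at x = +115 mm
- lamp_head: Moving head; axes as the stand's, origin equal to the stand's when down, rising with the head. Black grip block 28 (x) x 34 (y) x 58 mm, 158 to 216 mm above the origin, nothing above it; under it a grey hub, radius 22 mm, from 138 mm. A boom runs from the hub along +x to a round white lamp, radius 34 mm, centre 115 mm from the column, 134 to 159 mm above the origin
- grip (a point): Point at the middle of the black grip block, on the column's axis, 190 mm above the table when down; axes as the stand's. Take the block here from above, fingers closing along y: one on the red button (+y side), the other on the plain side (-y, 17 mm from this point). Overall width there 41 mm with the button out, 36 mm pressed
- button_face (a point): Middle of the outer face of the red release button, 23 mm (x) by 34 mm (tall), on the +y side of the black grip, 24 mm from the column's axis when out
- release_button (a joint): Travel of the release button into the grip: 0 out, 0.005 m fully pressed (needs about 7 N). Unless it is pressed more than about 3.5 mm, the column is locked down; press before pulling. The lock acts only when the column is fully down; a column let go with the button out comes to rest 23 mm up
- upper_section (a joint): How far the thin upper section is out of the lower one: 0 down, 0.050 m at its end, the first stop. It comes out first, against about 6 N (weight and spring)
- lower_section (a joint): How far the thick brass-coloured lower section is out of the outer tube: 0 down, 0.050 m at its end, the second stop (the head is then 100 mm above its start, the grip point 290 mm above the table). It follows only once the upper section is fully out, against about 13 N, and springs back if let go
- control_box: White control box, fixed, 140 x 130 x 50 mm, origin under its centre, black top panel with the dimmer in its middle
- dimmer (a joint): Turn of the dimmer knob: 0 fully anticlockwise, growing clockwise seen from above, end stop at 1.2 rad; friction about 0.03 N m, stays where it is left. It may start at 0 to 0.2
- dimmer_grip (a point): Middle of the dimmer's bar grip, on the turning axis, 87 mm above the table; x lies along the bar (42 mm long, 14 mm thick in y, top 7 mm above this point and 32 mm tall) and turns with it
- dental_cast: Loose plaster dental cast, 34 x 38 x 23 mm tall, on the round steel table below the lamp; origin under its centre; leave it
- jar: Loose amber jar, radius 20 mm, 60 mm tall, standing beyond the control box; origin under its centre; leave it
- brush: Loose blue brush, 150 mm long and about 20 mm thick, lying on the robot's side of the control box; x lies along it; leave it
Things that resemble listed ones, but are neither listed nor needed, are in the scene too. There is more than one size of the control_box; the job needs the largest.

How it is judged:
By the outcome, as a careful person would: the job done as asked, in the order asked, and still so for the second after the job is handed in, while the arm keeps its last pose, push and grip.
It also fails if it takes over 48 s, if anything falls off the work surface, if the arm or the gripper's body presses on something with over 40 N, if the wrist force passes 120 N, or if a joint passes its speed limit or range.

## Working session

There is one attempt and no reset: what is moved stays moved. The work goes in short steps, Python scripts to look and compute and a tool call to move; the robot and the scene stay as the last step left them, time stands still between calls to the robot, and variables do not carry over. Pictures are saved under pics/ and viewed, at most 10 in all, crops included, and the job is handed in when it is done.

Besides the shell and the picture viewer there is one more tool, called after ">>>" as name(argument=value, ...) on one line, values as JSON. servo_tool: Moves the arm, as the interface text tells. Its arguments: {"type":"object","properties":{"moves":{"type":"array"},"force":{"type":"number"}},"required":["moves"]}

```bash
mkdir -p pics
cat > h.py <<'E'
import numpy as np, cv2
from plant import robot, optics
def cam(n,save=None):
    c=optics.camera(n)
    if save: cv2.imwrite('pics/'+save,c['img'])
    return c
def ray(c,uv):
    p=cv2.undistortPoints(np.array([[uv]],float),np.array(c['K']),np.array(c['dist'],float))[0,0]
    E=np.array(c['extrinsics']);R=E[:3,:3];o=-R.T@E[:3,3]
    return o,R.T@np.array([p[0],-p[1],-1.])
def atz(c,uv,z):
    o,d=ray(c,uv);return o+d*(z-o[2])/d[2]
def proj(c,P):
    E=np.array(c['extrinsics']);q=(np.atleast_2d(P)@E[:3,:3].T+E[:3,3])*[1,-1,-1]
    return cv2.projectPoints(q,np.zeros(3),np.zeros(3),np.array(c['K']),np.array(c['dist'],float))[0][:,0]
E
python3 - <<'E'
from h import *
for n in('top','side'):
    c=cam(n,n+'1.png')
    E=np.array(c['extrinsics']);print(n,(-E[:3,:3].T@E[:3,3]).round(3))
    for l in('control_box','dimmer','dimmer_grip','lamp_head','grip','button_face','stand','jar','brush','dental_cast'):
        print(l,[(round(b['conf'],2),np.round(b['extent']).astype(int).tolist()) for b in optics.boxes_of(n,l)][:4])
E
```

```text
top [0.323 0.084 1.03 ]
control_box [(0.73, [177, 218, 52, 41]), (0.64, [327, 219, 36, 46]), (0.57, [251, 227, 58, 62])]
dimmer [(0.69, [329, 216, 11, 7]), (0.63, [174, 217, 14, 10]), (0.58, [249, 226, 18, 27])]
dimmer_grip [(0.63, [328, 216, 13, 14]), (0.51, [251, 226, 24, 20]), (0.46, [172, 215, 10, 12])]
lamp_head [(0.61, [435, 153, 42, 63])]
grip [(0.81, [432, 154, 46, 65])]
button_face [(0.56, [416, 167, 6, 12])]
stand [(0.55, [417, 173, 85, 108])]
jar [(0.73, [431, 154, 42, 63]), (0.54, [246, 172, 18, 26])]
brush [(0.92, [243, 274, 60, 18])]
dental_cast [(0.51, [425, 150, 12, 16])]
side [ 0.452 -0.685  0.615]
control_box [(0.97, [308, 174, 33, 25]), (0.94, [312, 246, 45, 35]), (0.63, [300, 203, 49, 44])]
dimmer [(0.51, [300, 194, 16, 16])]
dimmer_grip [(0.69, [300, 189, 16, 13]), (0.63, [309, 236, 8, 14])]
lamp_head [(0.65, [383, 262, 88, 70])]
grip [(0.86, [384, 260, 87, 65])]
button_face [(0.66, [404, 316, 20, 28])]
stand [(0.62, [367, 298, 136, 135]), (0.18, [382, 260, 91, 66])]
jar [(0.81, [348, 198, 14, 21])]
brush [(0.5, [265, 205, 12, 32]), (0.5, [349, 196, 14, 24]), (0.45, [301, 203, 55, 42])]
dental_cast [(0.66, [403, 317, 20, 23])]
```

Run:
```python
import cv2
a=cv2.imread('pics/top1.png')[110:310,130:530];cv2.imwrite('pics/a.png',cv2.resize(a,(800,400),interpolation=2))
b=cv2.imread('pics/side1.png')[140:380,220:480];cv2.imwrite('pics/b.png',cv2.resize(b,(650,600),interpolation=2))
```

```text
(no output)
```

View pics/a.png

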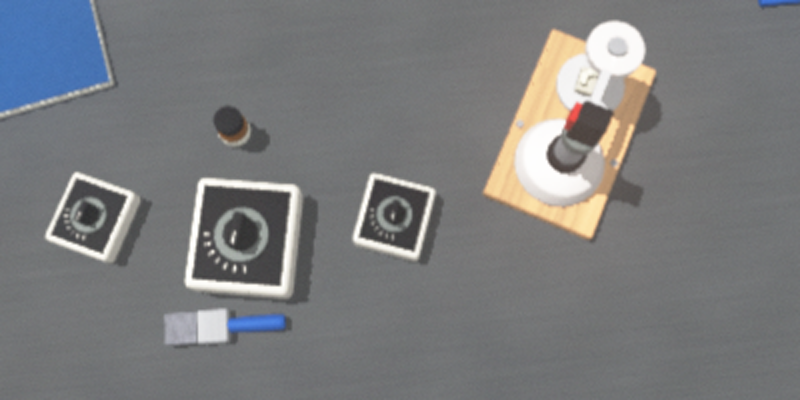

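View pics/b.png

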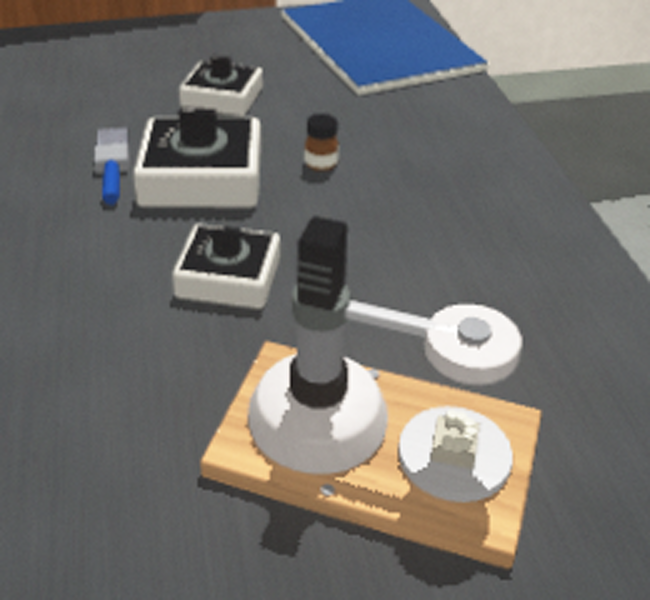

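Run:
```python
from h import *
t=cam('top');s=cam('side')
for n,uv,z in(('box',(251,227),.05),('dimtop',(250,226),.094),('left',(175,217),.04),('right',(328,217),.04),('griptop',(424,171),.216),('lamp',(437,134),.159),('jar',(246,172),.06),('brushA',(213,274),.01),('brushB',(273,271),.01)):
    print(n,atz(t,uv,z).round(3))
for n,uv,z in(('dimtop',(299,187),.094),('griptop',(350,230),.216),('lamp',(409,271),.159)):
    print('side',n,atz(s,uv,z).round(3))
a=cv2.resize(t['img'][196:260,215:287],None,fx=8,fy=8,interpolation=2)
b=cv2.resize(t['img'][120:220,390:470],None,fx=5,fy=5,interpolation=2)
im=np.zeros((512,800,3),np.uint8);w=min(800,576);im[:512,:400]=a[:512,88:488];im[:500,400:800]=b
cv2.imwrite('pics/c.png',im)
```

```text
box [0.513 0.247 0.05 ]
dimtop [0.507 0.242 0.094]
left [0.56  0.438 0.04 ]
right [0.521 0.055 0.04 ]
griptop [ 0.564 -0.154  0.216]
lamp [ 0.667 -0.215  0.159]
jar [0.653 0.25  0.06 ]
brushA [0.411 0.356 0.01 ]
brushB [0.403 0.206 0.01 ]
side dimtop [0.512 0.228 0.094]
side griptop [ 0.574 -0.157  0.216]
side lamp [ 0.669 -0.22   0.159]
```

View pics/c.png

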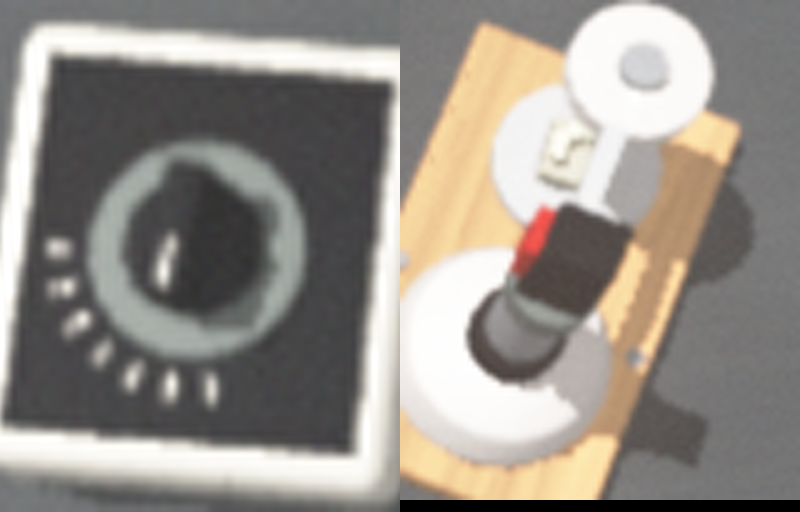

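Run:
```python
from h import *
t=cv2.imread('pics/top1.png');s=cv2.imread('pics/side1.png')
g=lambda i:(255*np.clip((i/255.)/.45,0,1)**.6).astype(np.uint8)
a=cv2.resize(g(t[211:246,230:268]),None,fx=10.5,fy=10.5,interpolation=2)
b=cv2.resize(g(s[176:214,280:320]),None,fx=10,fy=10,interpolation=2)
im=np.zeros((390,800,3),np.uint8);im[:a.shape[0],:a.shape[1]]=a;im[:380,400:]=b
cv2.imwrite('pics/d.png',im)
```

```text
(no output)
```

View pics/d.png

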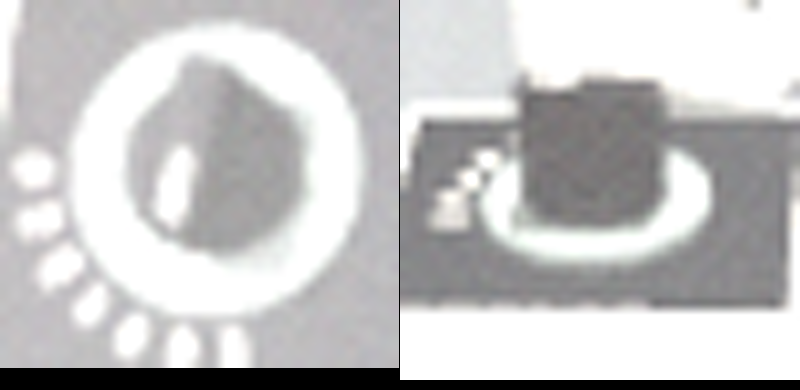

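Run:
```python
from h import *
t=cam('top');s=cam('side')
A=atz(t,(250.3,217.5),.094);B=atz(t,(246,232.1),.094);print(A,B,np.linalg.norm(A-B),(A+B)/2,np.degrees(np.arctan2(*(A-B)[1::-1])))
r=atz(t,(230+217/10.5,211+170/10.5),.05);print('ring',r)
r2=atz(s,(280+196/10,176+19),.05);print('ring side',r2)
print('side bar base',atz(s,(280+12.5,176+8.5),.094),atz(s,(280+26,176+8),.094))
# grip: top face corners top view (crop c scale5, offset 390,120)
P=[(390+(x-400)/5,120+y/5) for x,y in((563,205),(632,228),(588,312),(515,280))]
for p in P: print(atz(t,p,.216).round(4))
C=np.mean(P,0);print('c',C,atz(t,C,.216))
l=atz(t,(390+(640-400)/5,120+70/5),.159);print('lamp',l)
Q=[(220+x/2.5,140+y/2.5) for x,y in((308,217),(347,222),(344,243),(303,238))]
for p in Q: print('side',atz(s,p,.216).round(4))
print(atz(s,(220+473/2.5,140+338/2.5),.159))
print(robot.get_state())
```

```text
[0.52770142 0.24002294 0.094     ] [0.49368622 0.25222051 0.094     ] 0.03613605849515583 [0.51069382 0.24612172 0.094     ] -19.727417945235967
ring [0.51279397 0.24793253 0.05      ]
ring side [0.51463106 0.25745518 0.05      ]
side bar base [0.49528846 0.24575248 0.094     ] [0.53369482 0.24172011 0.094     ]
[ 0.5866 -0.1541  0.216 ]
[ 0.5734 -0.1818  0.216 ]
[ 0.5384 -0.1571  0.216 ]
[ 0.5555 -0.1286  0.216 ]
c [424.9  171.25] [ 0.56338938 -0.15537141  0.216     ]
lamp [ 0.66694964 -0.21705198  0.159     ]
side [ 0.5638 -0.1457  0.216 ]
side [ 0.5903 -0.1566  0.216 ]
side [ 0.5826 -0.1805  0.216 ]
side [ 0.5554 -0.1699  0.216 ]
[ 0.66594883 -0.23064071  0.159     ]
{'time_s': 1.3, 'joints': array([ 1.54409423e+00,  3.58602804e-01,  1.19049266e-02, -2.34900498e-06,
       -1.22407173e+00, -2.88119653e-01]), 'joint_velocities': array([-7.93335710e-05, -1.67088998e-03,  2.77921678e-03,  6.63051121e-04,
        1.68315178e-03,  3.46059000e-04]), 'joint_torque': array([ 5.21045295e-04, -5.83009493e+01,  2.93652016e+01,  6.94189623e+00,
       -7.72691910e-04,  3.47560231e-06]), 'ee_pos': array([0.20900941, 0.64181633, 0.19400215]), 'tool_rot': array([ 9.87636406e-01, -1.56762016e-01, -2.83613406e-06, -1.30993369e-05]), 'contact_force': array([ 0.60523439, -0.65649271,  0.75006601]), 'wrist_torque': array([-0.01976822, -0.00040896,  0.02457294]), 'grip_force': 0.0, 'opening': 0.08548261054438297}
```

The look-alikes in the top picture are three white boxes, at (175,218), (251,227) and (328,218). The middle one, at (251,227), is clearly the largest. The crops show its bar at about yaw -20°, with its centre near (0.512, 0.246). The lamp's black grip is at (425,171), with the red button on its left side. I'm moving over the dimmer now.

>>> servo_tool(moves=[[0,0,2,27.3,18.8,0,0],[0,0,0,27.3,18.8,0,0],[0,0,0,27.3,18.8,0,0],[0,0,0,27.3,18.8,0,0],[0,0,0,27.3,18.8,0,0]], force=40)

```text
time_s: 1.72
ee_pos: [0.3066, 0.5061, 0.1941]
tool_rot: [0.985, -0.174, 0.0, -0.0]
contact_force: [1.0, 0.5, -0.2]
opening: 0.0425
grip_force: 0.0
```

>>> servo_tool(moves=[[0,0,0,27.3,18.8,0,0],[0,0,0,27.3,18.8,0,0],[0,0,0,27.3,18.8,0,0],[0,0,0,27.3,18.8,0,0],[0,0,0,27.3,18.8,0,0]])

```text
time_s: 2.13
ee_pos: [0.4027, 0.371, 0.1944]
tool_rot: [0.985, -0.174, 0.0, -0.0]
contact_force: [1.0, -0.4, 0.4]
opening: 0.0427
grip_force: 0.0
```

>>> servo_tool(moves=[[0,0,0,27.3,18.8,0,0],[0,0,0,27.3,18.8,0,0],[0,0,0,27.3,18.8,0,0],[0,0,0,27.3,18.8,0,0],[0,0,0,0,0,0,0]])

```text
time_s: 2.55
ee_pos: [0.4808, 0.2605, 0.1941]
tool_rot: [0.984, -0.176, 0.0, 0.0]
contact_force: [-1.2, -0.0, -1.0]
opening: 0.0429
grip_force: 0.0
```

>>> servo_tool(moves=[[0,0,0,34,3,0,0],[0,0,0,0,0,35,0],[0,0,0,0,0,35,0],[0,0,0,0,0,10,0],[0,0,0,0,0,0,0]])

```text
time_s: 2.97
ee_pos: [0.508, 0.2483, 0.1112]
tool_rot: [0.985, -0.174, -0.002, 0.002]
contact_force: [-0.2, -0.2, 0.4]
opening: 0.0427
grip_force: 0.0
```

Run:
```python
from h import *
t=cam('top');s=cam('side')
x=robot.get_state();print(x['ee_pos'],x['contact_force'])
g=lambda i:(255*np.clip((i/255.)/.5,0,1)**.6).astype(np.uint8)
a=cv2.resize(g(t['img'][190:260,215:285]),(400,400),interpolation=2)
b=cv2.resize(g(s['img'][150:220,265:335]),(400,400),interpolation=2)
cv2.imwrite('pics/e.png',np.hstack([a,b]))
```

```text
[0.51029713 0.25033771 0.11517951] [0.21571381 0.52758796 1.34471418]
```

View pics/e.png

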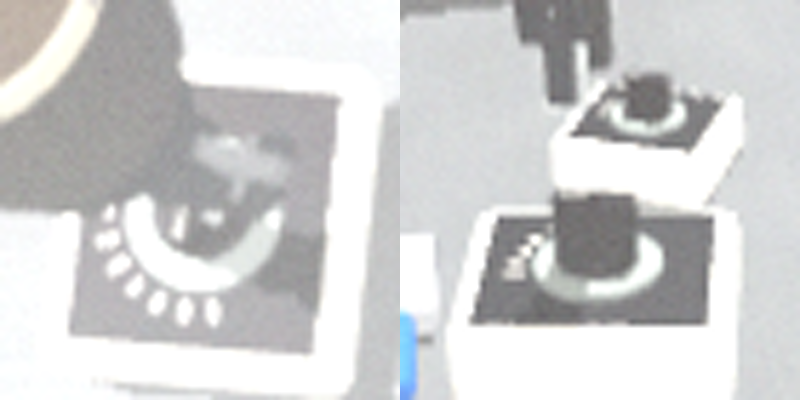

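Run:
```python
from h import *
s=cam('side');t=cam('top')
x=robot.get_state();p=x['ee_pos'];print(p,x['tool_rot'])
R=np.array([[.939,-.345,0],[-.345,-.939,0]])
for c in(s,t):
  print(proj(c,[p,p+[-.345*.021,-.939*.021,.006],p-[-.345*.021,-.939*.021,-.006],[.5112,.2465,.094],[.512,.247,.05]]).round(1).tolist())
```

```text
[0.51074481 0.25102437 0.11618397] [ 0.98484477 -0.17343103  0.00112625 -0.00109265]
[[297.3, 176.3], [295.2, 177.9], [299.1, 171.1], [298.0, 183.9], [299.0, 196.9]]
[[244.3, 223.2], [252.5, 225.0], [235.0, 220.5], [248.0, 224.6], [251.1, 227.5]]
```

Run:
```python
from h import *
s=cam('side');t=cam('top')
x=robot.get_state();p=x['ee_pos'];print(p,x['opening'])
g=lambda i:(255*np.clip((i/255.)/.5,0,1)**.6).astype(np.uint8)
out=[]
for c,(u,v) in((t,(205,170)),(s,(245,110))):
  im=cv2.resize(g(c['img'][v:v+110,u:u+110]),None,fx=3.6,fy=3.6,interpolation=2)
  for q,col in((p,(0,0,255)),(p+[-.345*.021,-.939*.021,.006],(255,0,0)),(p+[.345*.021,.939*.021,.006],(0,255,0))):
    a=proj(c,q)[0];cv2.circle(im,(int((a[0]-u+.5)*3.6),int((a[1]-v+.5)*3.6)),2,col,-1)
  out.append(im)
cv2.imwrite('pics/f.png',np.hstack(out))
```

```text
[0.51049329 0.25083679 0.11593934] 0.043034809153841176
```

View pics/f.png

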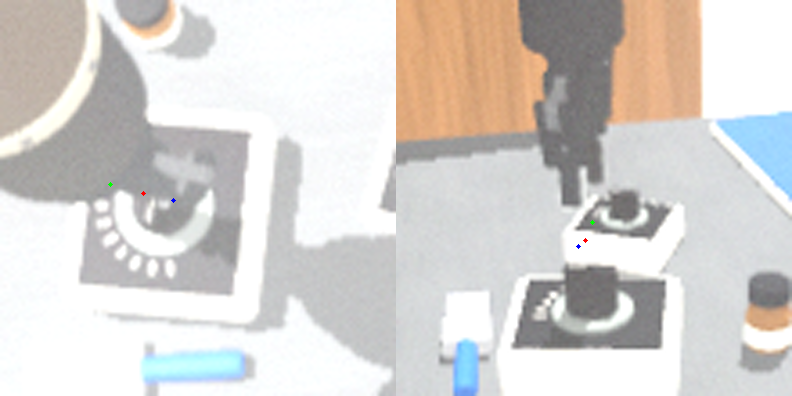

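Run:
```python
from h import *
s=cam('side')
np.set_printoptions(linewidth=200)
print(s['img'][156:186:1,288:306].mean(2).astype(int))
for dz in(0,.035):
  print(proj(s,[[.503,.231,.122+dz],[.518,.271,.122+dz]]).round(1).tolist())
print(atz(s,(293.6,167.5),.122),atz(s,(300.8,160.5),.122),robot.get_state()['joints'])
```

```text
[[ 49  51  35  40  38  36  37  48  80  73  37  35  36  45  77  95  94  95]
 [ 80  78  41  35  37  35  36  56 108 103  35  36  35  42  71  98  96  93]
 [ 98  97  57  38  35  35  39  54 100 101  39  36  36  38  65 100  96  95]
 [ 99  94  66  37  36  37  35  52 100 105  48  36  37  40  62  96  95  94]
 [ 97  95  68  35  37  35  37  53 100 105  49  43  41  45  71  96  96  95]
 [ 96  93  66  35  37  37  36  51  94 109  77  74  72  74  87  96  93  88]
 [ 97  95  77  38  36  39  36  45  83 116 101  96  94  96  91  91  85  85]
 [100  98  92  37  37  37  36  45  85 113  94  97  96  96  96  87  58  70]
 [100  98  93  41  38  36  40  44  85 113  91 116 129  92  83  93  56  32]
 [ 98  99  91  37  37  37  38  45  80 113 113 171 124  67  55  75  55  32]
 [ 97 101  99  36  38  39  35  42  71 119 139 175  63  42  40  39  34  32]
 [ 98 100 105  80  71  70  70  73  85 122 127 101  48  69  68  61  52  33]
 [ 99  98 106 109 100 102 102 104 110 118  76  47  75  92 103  99  57  34]
 [ 98  99  99 100 101 102 105 144 187  88  39  54  88  85 127 118  47  33]
 [ 99 101 101  97  99  99 120 185 177  39  38  48 
[... 681 characters left out ...]
9 160 160 159 161]
 [ 96  96  95 107 144 160 161 160 161 158 160 158 162 160 160 159 161 159]
 [ 97  96  97 107 140 160 160 160 159 161 161 160 160 161 160 160 162 160]
 [ 96  97  98  95 108 130 130 134 145 145 143 143 143 147 160 160 159 159]
 [ 98  95  95  89  67  90  91  93 109 102  88  89  91  95 114 116 113 117]
 [ 96  99  94  67  42  64  64  62  64  56  34  30  40  41  39  42  42  54]
 [ 96  98  90  58  32  32  34  32  35  31  31  35  39  36  39  39  37  43]]
[[295.1, 178.1], [299.1, 171.1]]
[[294.4, 166.8], [298.5, 160.1]]
[0.50427489 0.29692678 0.122     ] [0.5297972 0.3400255 0.122    ] [ 8.00841950e-01  2.47614943e-01 -3.36981162e-01  2.70435288e-04 -9.83501494e-01  4.20741859e-01]
```

>>> servo_tool(moves=[[0,0,0,2,4,12,0],[0,0,0,0,0,14,0],[0,0,0,0,0,14,0],[0,0,0,0,0,6,0],[0,0,0,0,0,0,0]])

```text
time_s: 3.73
ee_pos: [0.5097, 0.245, 0.0673]
tool_rot: [0.985, -0.174, -0.001, 0.001]
contact_force: [-0.7, -0.1, 0.4]
opening: 0.0426
grip_force: 0.0
```

Run:
```python
from h import *
s=cam('side')
x=robot.get_state();print(x['ee_pos'],x['contact_force'],x['wrist_torque'])
np.set_printoptions(linewidth=200)
print(s['img'][160:200:1,286:310].mean(2).astype(int))
```

```text
[0.51021218 0.24537269 0.0681832 ] [-0.7687894  -0.14607427  0.46456786] [ 0.00723684 -0.00437503 -0.02924652]
[[ 39  50  62  59  58  40  38  37  37  41  33  36  37  38  36  41  38  50  82  93  91  95  96  98]
 [ 36  44  58  60  58  44  35  35  39  39  36  39  36  34  36  38  36  47  78  86  87  94  97  96]
 [ 35  41  63  59  55  45  36  34  35  38  39  38  37  38  37  38  38  42  64  85  84  80  75  77]
 [ 38  37  54  54  57  45  35  35  35  34  37  37  35  37  35  36  36  41  50  68  65  49  43  42]
 [ 36  37  42  44  45  42  35  37  37  36  34  39  37  36  38  43  72  86  55  34  30  32  33  35]
 [ 34  35  36  36  35  36  38  36  36  37  40  36  36  36  34  45  82  96  55  32  29  33  31  32]
 [ 35  36  35  35  34  37  38  35  37  36  36  38  36  35  35  38  52  62  32  28  31  32  33  33]
 [ 48  35  34  35  38  34  36  37  39  36  37  35  34  36  37  34  47  69  53  31  33  31  32  33]
 [ 59  38  35  36  36  38  40  35  36  35  38  38  35  35  34  36  52  81  59  32  32  33  31  30]
 [ 66  36  35  34  36  38  41  38  36  36  36  36  36  35  35  35  55  86  45  33  33  32  35  34]
[... 2271 characters left out ...]
7  93]
 [103 122  53  96 126 119  44  31  30  33  33  33  34  30  32  33  32  34  34  37  68 133 135 126]
 [100 118  70 123 133 117  46  33  34  32  34  32  35  34  31  34  34  31  37  34  64 121 133 133]
 [ 83  49  98 134 134 118  49  31  32  34  32  35  34  30  34  35  33  34  31  37  67 123 134 135]
 [ 78  58 105 133 126  97  58  37  31  33  32  32  35  33  37  35  33  33  34  47  94 136 134 132]
 [ 82  48  87 135 122  77  69  48  35  34  33  31  33  35  35  34  35  37  47  79 123 133 132 121]
 [ 80  41  67 117 122  77  75  68  62  56  50  42  44  43  41  49  59  60  79 116 133 130 118  92]
 [ 38  41  47  80 103  77  76  78  76  84  98  66  65  76 104 105 111 112 116 131 118 105  86  59]]
```

>>> servo_tool(moves=[[0,0,0,0,0,0,-0.4],[0,0,0,0,0,0,-0.8],[0,0,0,0,0,0,-1],[0,0,0,0,0,0,-1],[0,0,0,0,0,0,-1]], force=40)

```text
time_s: 4.2
ee_pos: [0.5104, 0.2455, 0.0684]
tool_rot: [0.985, -0.174, 0.0, -0.0]
contact_force: [0.5, 0.2, 0.1]
opening: -0.0002
grip_force: 0.0
```

The fingers closed on nothing, and the side picture shows the tips above the bar, so the reported TCP doesn't match what the cameras see. I'll triangulate the shut tips from both cameras.

Run:
```python
from h import *
s=cam('side');t=cam('top')
x=robot.get_state();p=x['ee_pos'];print(p,x['opening'])
g=lambda i:(255*np.clip((i/255.)/.6,0,1)**.6).astype(np.uint8)
out=[]
for c,(u,v) in((t,(225,190)),(s,(270,150))):
  im=cv2.resize(g(c['img'][v:v+57,u:u+57]),(400,400),interpolation=2)
  for q,col in((p,(0,0,255)),(p+[0,0,.03],(0,255,0))):
    a=proj(c,q)[0];cv2.circle(im,(int((a[0]-u+.5)*7.02),int((a[1]-v+.5)*7.02)),2,col,-1)
  out.append(im)
cv2.imwrite('pics/g.png',np.hstack(out))
```

```text
[0.51030579 0.24540073 0.06819002] -0.00019342011067548142
```

View pics/g.png

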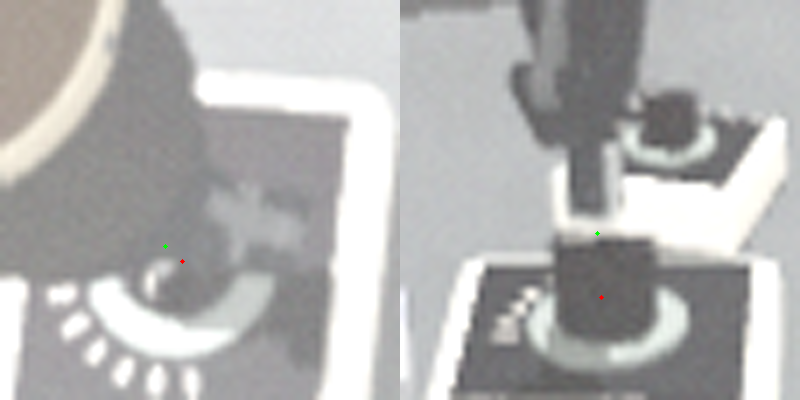

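>>> servo_tool(moves=[[0,0,0,0,0,0,0],[0,0,0,0,0,0,0],[0,0,0,0,0,0,0],[0,0,0,0,0,6,0],[0,0,0,0,0,6,0]])

```text
time_s: 4.72
ee_pos: [0.5104, 0.2455, 0.0558]
tool_rot: [0.985, -0.174, 0.0, -0.0]
contact_force: [-0.7, -0.1, -0.0]
opening: 0.0427
grip_force: 0.0
```

>>> servo_tool(moves=[[0,0,0,0,0,3,0],[0,0,0,0,0,3,0],[0,0,0,0,0,3,0],[0,0,0,0,0,2,0],[0,0,0,0,0,0,0]])

```text
time_s: 5.13
ee_pos: [0.51, 0.2452, 0.0444]
tool_rot: [0.985, -0.174, -0.0, 0.0]
contact_force: [1.2, -0.1, -0.4]
opening: 0.0429
grip_force: 0.0
```

Run:
```python
from h import *
s=cam('side')
x=robot.get_state();print(x['ee_pos'],x['contact_force'],x['opening'])
np.set_printoptions(linewidth=200)
print(s['img'][172:200:1,286:310].mean(2).astype(int))
```

```text
[0.51015568 0.24524625 0.04471986] [0.09555063 0.10255256 0.27338371] 0.04293233055460428
[[ 53  36  35  41  45  45  38  36  36  36  38  38  35  37  34  44  67  83  99 113 115 114  92  97]
 [ 55  37  36  36  36  36  37  39  37  34  39  37  37  37  35  36  50  64  54  68  71  80  85  82]
 [ 71  35  36  34  36  38  38  36  37  37  34  35  38  36  35  36  44  62  38  37  44  43  45  44]
 [ 89  38  35  36  37  36  36  36  36  37  36  37  36  36  38  36  43  88 151 148 103  66  69  63]
 [ 90  48  35  34  35  38  37  35  39  36  35  37  36  38  37  37  39 103 195 204 185 176 183 189]
 [ 88  57  33  36  38  37  36  35  36  35  37  39  38  35  37  37  39  89 170 187 190 197 209 214]
 [ 91  66  39  38  36  38  37  38  37  37  36  38  34  36  37  37  40  83 151 161 165 164 175 176]
 [ 93  80  36  36  38  39  35  39  37  37  38  39  37  37  36  37  42  84 151 159 161 161 160 160]
 [ 95  86  34  37  38  39  39  38  38  37  37  41  45  43  38  38  39  79 145 162 159 160 159 160]
 [ 97  91  62  59  50  50  38  38  39  36  41  67  87  56  37  35  35  74 146 160 160 160 160 161]
 [ 97  95  88  85  8
[... 1062 characters left out ...]
7  95]
 [105 123  52  97 123 120  45  33  36  41  38  39  39  33  31  30  33  35  33  35  67 134 131 126]
 [ 99 118  69 125 134 118  46  31  33  33  33  32  30  32  31  34  31  32  33  37  65 121 134 134]
 [ 83  50  96 132 132 119  47  31  33  34  31  33  29  32  31  33  31  33  32  35  67 123 134 133]
 [ 79  55 107 132 127  96  60  36  31  33  33  34  33  30  33  32  33  33  33  48  93 135 132 131]
 [ 83  46  86 134 121  76  70  50  34  32  32  36  31  34  31  30  34  35  46  77 124 133 132 123]
 [ 79  39  65 109  99  77  74  70  60  58  49  43  44  44  44  46  57  61  78 117 134 132 118  92]
 [ 41  39  47  71  75  77  76  74  76  76  68  64  66  64  75 104 108 111 116 132 118 105  88  60]]
```

>>> servo_tool(moves=[[0,0,0,0,0,3,0],[0,0,0,0,0,2,-0.3],[0,0,0,0,0,0,-0.6],[0,0,0,0,0,0,-1],[0,0,0,0,0,0,-1]], force=50)

```text
time_s: 5.6
ee_pos: [0.5119, 0.2482, 0.0403]
tool_rot: [0.985, -0.174, 0.001, -0.002]
contact_force: [3.2, 9.2, -5.7]
opening: 0.0125
grip_force: 52.3
```

Run:
```python
from h import *
x=robot.get_state();print({k:np.round(x[k],4) for k in('ee_pos','tool_rot','contact_force','wrist_torque','opening','grip_force','joints')})
```

```text
{'ee_pos': array([0.5119, 0.2482, 0.0403]), 'tool_rot': array([ 0.9848, -0.1737,  0.0013, -0.0024]), 'contact_force': array([ 3.2101,  9.2367, -5.7448]), 'wrist_torque': array([ 2.9701, -1.087 , -0.0367]), 'opening': np.float64(0.0125), 'grip_force': np.float64(52.2849), 'joints': array([ 7.949e-01,  3.304e-01, -4.221e-01, -8.000e-04, -8.129e-01,
        4.273e-01])}
```

>>> servo_tool(moves=[[0,0,0,0,-3.5,0,-1],[0,0,6,0,0,0,-1],[0,0,6,0,0,0,-1],[0,0,6,0,0,0,-1],[0,0,6,0,0,0,-1]])

```text
time_s: 6.02
ee_pos: [0.512, 0.2488, 0.0403]
tool_rot: [0.926, -0.377, 0.0, -0.0]
contact_force: [3.4, -0.2, -0.2]
opening: 0.0126
grip_force: 53.1
```

```bash
cat > st.py <<'E'
from h import *
x=robot.get_state();q=x['tool_rot'];print({k:np.round(x[k],4).tolist() for k in('time_s','ee_pos','contact_force','wrist_torque','opening','grip_force')},'yaw',np.degrees(2*np.arctan2(q[1],q[0])).round(1))
E
python3 st.py
```

```text
{'time_s': 6.0167, 'ee_pos': [0.512, 0.2488, 0.0403], 'contact_force': [3.4049, -0.2138, -0.2234], 'wrist_torque': [-0.1475, -0.7067, 0.1103], 'opening': 0.0126, 'grip_force': 53.12} yaw -44.3
```

>>> servo_tool(moves=[[0,0,6,0,0,0,-1],[0,0,6,0,0,0,-1],[0,0,6,0,0,0,-1],[0,0,6,0,0,0,-1],[0,0,6,0,0,0,-1]])

```text
time_s: 6.43
ee_pos: [0.5123, 0.2491, 0.0403]
tool_rot: [0.797, -0.604, 0.0, -0.001]
contact_force: [3.7, 0.3, -2.7]
opening: 0.0128
grip_force: 52.9
```

```bash
python3 st.py
```

```text
{'time_s': 6.4333, 'ee_pos': [0.5123, 0.2491, 0.0403], 'contact_force': [3.6606, 0.3378, -2.7275], 'wrist_torque': [0.179, -1.2513, 0.0208], 'opening': 0.0128, 'grip_force': 52.8874} yaw -74.3
```

>>> servo_tool(moves=[[0,0,3,0,0,0,-1],[0,0,3,0,0,0,-1],[0,0,3,0,0,0,-1],[0,0,2,0,0,0,-1],[0,0,0,0,0,0,-1]])

```text
time_s: 6.85
ee_pos: [0.5124, 0.2503, 0.0404]
tool_rot: [0.737, -0.676, 0.0, -0.001]
contact_force: [2.0, 4.9, -1.9]
opening: 0.0127
grip_force: 78.2
```

```bash
python3 st.py
```

```text
{'time_s': 6.85, 'ee_pos': [0.5124, 0.2503, 0.0404], 'contact_force': [2.0408, 4.8731, -1.8702], 'wrist_torque': [1.8824, -0.3796, 0.8428], 'opening': 0.0127, 'grip_force': 78.2238} yaw -85.0
```

>>> servo_tool(moves=[[0,0,2,0,0,0,-1],[0,0,2,0,0,0,-1],[0,0,0,0,0,0,-1]])

```text
time_s: 7.1
ee_pos: [0.5125, 0.2503, 0.0405]
tool_rot: [0.714, -0.7, 0.0, -0.001]
contact_force: [1.3, 5.2, -1.4]
opening: 0.0128
grip_force: 108.5
```

```bash
python3 st.py
```

```text
{'time_s': 7.1, 'ee_pos': [0.5125, 0.2503, 0.0405], 'contact_force': [1.3006, 5.1514, -1.3778], 'wrist_torque': [2.084, -0.2603, 2.0722], 'opening': 0.0128, 'grip_force': 108.4935} yaw -88.9
```

>>> servo_tool(moves=[[0,0,-3,0,0,0,-1],[0,0,0,0,0,0,-0.5],[0,0,0,0,0,0,0],[0,0,0,0,0,0,0],[0,0,0,0,0,-10,0]])

```text
time_s: 7.52
ee_pos: [0.51, 0.2473, 0.0485]
tool_rot: [0.731, -0.683, -0.0, 0.002]
contact_force: [-0.9, -0.7, 0.3]
opening: 0.0427
grip_force: 0.0
```

>>> servo_tool(moves=[[0,0,0,0,0,-30,0],[0,0,0,0,0,-40,0],[0,0,0,0,0,-40,0.6],[0,0,0,0,0,-40,0.6],[0,0,0,0,0,-25,0.6]])

```text
time_s: 7.93
ee_pos: [0.5125, 0.2487, 0.2307]
tool_rot: [0.731, -0.682, 0.001, -0.003]
contact_force: [1.0, 1.7, -0.2]
opening: 0.0685
grip_force: 0.0
```

```bash
python3 st.py
python3 - <<'E'
from h import *
t=cam('top','top2.png');s=cam('side','side2.png')
P=[atz(t,(130+x/2,110+y/2),.02) for x,y in((557,30),(656,70),(592,240),(485,192))]
for p in P: print(p.round(4))
a=lambda d:np.degrees(np.arctan2(d[1],d[0])).round(1)
print('x dirs',a(P[0]-P[3]),a(P[1]-P[2]),'y dirs',a(P[0]-P[1]),a(P[3]-P[2]))
Q=[atz(s,(220+x/2.5,140+y/2.5),.02) for x,y in((268,342),(541,408),(513,552),(202,463))]
for p in Q: print('s',p.round(4))
print(a(Q[1]-Q[0]),a(Q[2]-Q[3]),'y',a(Q[0]-Q[3]),a(Q[1]-Q[2]))
y=np.radians(-33);u=np.array([np.cos(y),np.sin(y),0]);
for W in(P,Q):
  print('axis',np.mean(W,0)-.05*u)
g=lambda i:(255*np.clip((i/255.)/.6,0,1)**.6).astype(np.uint8)
b=cv2.resize(g(s['img'][215:295,325:405]),(400,400),interpolation=2)
c=cv2.resize(g(t['img'][200:250,225:275]),(400,400),interpolation=2)
cv2.imwrite('pics/i.png',np.hstack([c,b]))
E
```

```text
{'time_s': 7.9333, 'ee_pos': [0.5125, 0.2487, 0.2307], 'contact_force': [1.0196, 1.6689, -0.2046], 'wrist_torque': [0.1146, -0.1282, -0.0157], 'opening': 0.0685, 'grip_force': 0.0} yaw -86.1
[ 0.7557 -0.1897  0.02  ]
[ 0.6852 -0.3133  0.02  ]
[ 0.4659 -0.1908  0.02  ]
[ 0.542  -0.0633  0.02  ]
x dirs -30.6 -29.2 y dirs 60.3 59.2
s [ 0.5452 -0.0656  0.02  ]
s [ 0.7593 -0.1837  0.02  ]
s [ 0.6854 -0.3119  0.02  ]
s [ 0.4716 -0.1939  0.02  ]
-28.9 -28.9 y 60.2 60.0
axis [ 0.5702485  -0.16202434  0.02      ]
axis [ 0.57346968 -0.16152108  0.02      ]
```

View pics/i.png

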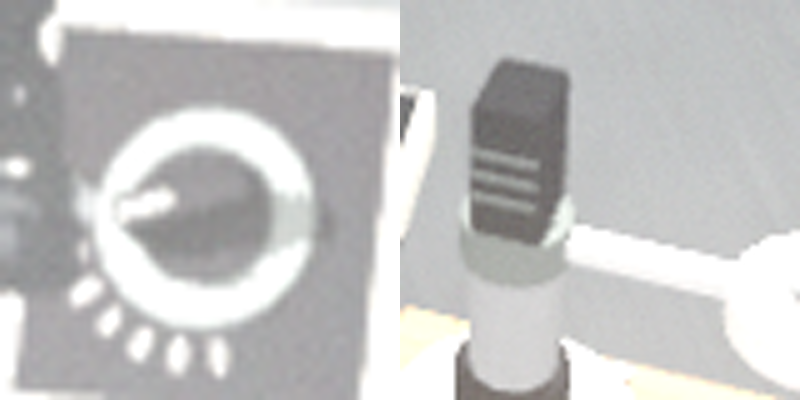

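The dimmer pointer now sits at the clockwise end, on its stop. The lamp axis is near (0.570, -0.164) at a yaw of about -29.7°, so I'm turning the tool and moving over the grip.

>>> servo_tool(moves=[[0,0,-7.05,0,0,0,0.6],[0,0,-7.05,0,0,0,0.6],[0,0,-7.05,0,0,0,0.6],[0,0,-7.05,0,0,0,0.6],[0,0,-7.05,0,0,0,0.6]])

```text
time_s: 8.45
ee_pos: [0.511, 0.2481, 0.2252]
tool_rot: [0.904, -0.426, -0.0, 0.0]
contact_force: [-1.1, -0.2, 0.5]
opening: 0.0686
grip_force: 0.0
```

>>> servo_tool(moves=[[0,0,-7.05,0,0,0,0.6],[0,0,-7.05,0,0,0,0.6],[0,0,-7.05,0,0,0,0.6],[0,0,0,20,26,-3,0.6],[0,0,0,21,27,0,0.6]])

```text
time_s: 8.87
ee_pos: [0.5205, 0.1823, 0.2283]
tool_rot: [0.967, -0.254, -0.0, 0.0]
contact_force: [1.0, 0.3, -0.2]
opening: 0.0686
grip_force: 0.0
```

>>> servo_tool(moves=[[0,0,0,21,27,0,0.6],[0,0,0,21,27,0,0.6],[0,0,0,21,27,0,0.6],[0,0,0,21,27,0,0.6],[0,0,0,21,27,0,0.6]])

```text
time_s: 9.28
ee_pos: [0.5447, 0.0111, 0.2284]
tool_rot: [0.967, -0.256, -0.0, 0.0]
contact_force: [0.7, 0.3, 0.1]
opening: 0.0682
grip_force: 0.0
```

>>> servo_tool(moves=[[0,0,0,21,27,0,0.6],[0,0,0,21,27,0,0.6],[0,0,0,21,27,0,0.6],[0,0,0,21,27,0,0.6],[0,0,0,0,0,0,0.6]])

```text
time_s: 9.7
ee_pos: [0.5644, -0.1272, 0.2278]
tool_rot: [0.966, -0.258, -0.001, 0.001]
contact_force: [0.1, 0.6, 0.6]
opening: 0.0685
grip_force: 0.0
```

```bash
python3 st.py
```

```text
{'time_s': 9.7, 'ee_pos': [0.5644, -0.1272, 0.2278], 'contact_force': [0.1303, 0.5954, 0.5543], 'wrist_torque': [0.0905, -0.0661, 0.0459], 'opening': 0.0685, 'grip_force': 0.0} yaw -29.9
```

>>> servo_tool(moves=[[0,0,0,24,30,0,0.6],[0,0,0,0,0,0,0.6],[0,0,0,0,0,0,0.6]])

```text
time_s: 9.95
ee_pos: [0.5703, -0.1619, 0.2277]
tool_rot: [0.966, -0.257, -0.001, 0.0]
contact_force: [0.4, -0.4, 0.0]
opening: 0.0684
grip_force: 0.0
```

```bash
python3 st.py
python3 - <<'E'
from h import *
t=cam('top');s=cam('side')
x=robot.get_state();p=x['ee_pos']
g=lambda i:(255*np.clip((i/255.)/.6,0,1)**.6).astype(np.uint8)
out=[]
y=np.radians(-29.7);yv=np.array([-np.sin(y),np.cos(y),0])
for c,(u,v) in((t,(385,120)),(s,(310,180))):
  im=cv2.resize(g(c['img'][v:v+80,u:u+80]),(400,400),interpolation=2)
  for q,col in((p+[0,0,.03],(0,0,255)),(p+[0,0,.04]+.034*yv,(0,255,0)),(p+[0,0,.04]-.034*yv,(255,0,0)),([.570,-.164,.216],(255,0,255))):
    a=proj(c,q)[0];cv2.circle(im,(int((a[0]-u+.5)*5),int((a[1]-v+.5)*5)),2,col,-1)
  out.append(im)
cv2.imwrite('pics/j.png',np.hstack(out))
E
```

```text
{'time_s': 9.95, 'ee_pos': [0.5703, -0.1619, 0.2277], 'contact_force': [0.4414, -0.4174, 0.016], 'wrist_torque': [0.0561, 0.0441, 0.0131], 'opening': 0.0684, 'grip_force': 0.0} yaw -29.8
```

View pics/j.png

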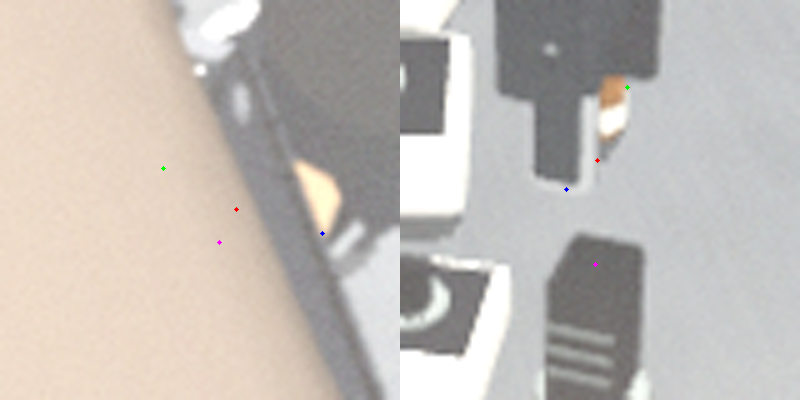

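>>> servo_tool(moves=[[0,0,0,2,1,15,0.6],[0,0,0,0,0,15,0.6],[0,0,0,0,0,15,0.6],[0,0,0,0,0,15,0.6],[0,0,0,0,0,0,0.6]])

```text
time_s: 10.47
ee_pos: [0.5703, -0.1608, 0.1652]
tool_rot: [0.967, -0.255, -0.002, 0.0]
contact_force: [-0.4, 0.5, -1.2]
opening: 0.0681
grip_force: 0.0
```

>>> servo_tool(moves=[[0,0,0,0,0,12,0.6],[0,0,0,0,0,12,0.6],[0,0,0,0,0,8,0.6],[0,0,0,0,0,0,0.3],[0,0,0,0,0,0,0.2]])

```text
time_s: 10.88
ee_pos: [0.5723, -0.1618, 0.1365]
tool_rot: [0.967, -0.255, -0.0, 0.0]
contact_force: [-0.2, 0.9, 0.2]
opening: 0.0511
grip_force: 0.0
```

>>> servo_tool(moves=[[0,0,0,0,0,0,0.1],[0,0,0,0,0,0,0],[0,0,0,0,0,0,-0.1],[0,0,0,0,0,0,-0.2],[0,0,0,0,0,0,-0.3]], force=30)

```text
time_s: 11.3
ee_pos: [0.5731, -0.1624, 0.1375]
tool_rot: [0.967, -0.256, 0.001, -0.0]
contact_force: [-1.0, 0.4, 6.2]
opening: 0.0353
grip_force: 30.8
```

```bash
python3 st.py
```

```text
{'time_s': 11.3, 'ee_pos': [0.5731, -0.1624, 0.1375], 'contact_force': [-1.0461, 0.4472, 6.2068], 'wrist_torque': [0.8225, 0.1072, 0.0296], 'opening': 0.0353, 'grip_force': 30.8026} yaw -29.6
```

>>> servo_tool(moves=[[0,0,0,0,0,0,-1],[0,0,0,0,0,0,-1],[0,0,0,0,0,-4,-1],[0,0,0,0,0,-6,-1],[0,0,0,0,0,-8,-1]], force=80)

```text
time_s: 11.72
ee_pos: [0.5727, -0.1621, 0.1537]
tool_rot: [0.967, -0.256, 0.0, -0.0]
contact_force: [3.7, -1.4, -7.2]
opening: 0.0343
grip_force: 81.8
```

```bash
python3 st.py
```

```text
{'time_s': 11.7167, 'ee_pos': [0.5727, -0.1621, 0.1537], 'contact_force': [3.7338, -1.4499, -7.2105], 'wrist_torque': [0.4, -2.4249, 0.0783], 'opening': 0.0343, 'grip_force': 81.804} yaw -29.7
```

Rising against about 7 N, as expected for the upper section. I'll carry on up.

>>> servo_tool(moves=[[0,0,0,0,0,-8,-1],[0,0,0,0,0,-8,-1],[0,0,0,0,0,-8,-1],[0,0,0,0,0,-8,-1],[0,0,0,0,0,-6,-1]])

```text
time_s: 12.13
ee_pos: [0.5724, -0.1619, 0.1926]
tool_rot: [0.967, -0.256, 0.0, -0.0]
contact_force: [6.2, -1.5, -12.8]
opening: 0.0342
grip_force: 81.2
```

>>> servo_tool(moves=[[0,0,0,0,0,-7,-1],[0,0,0,0,0,-7,-1],[0,0,0,0,0,-7,-1],[0,0,0,0,0,-7,-1],[0,0,0,0,0,-7,-1]])

```text
time_s: 12.55
ee_pos: [0.5723, -0.1619, 0.2264]
tool_rot: [0.967, -0.256, -0.0, -0.0]
contact_force: [6.8, -2.9, -15.3]
opening: 0.0345
grip_force: 81.4
```

```bash
python3 st.py
```

```text
{'time_s': 12.55, 'ee_pos': [0.5723, -0.1619, 0.2264], 'contact_force': [6.7662, -2.9001, -15.2537], 'wrist_torque': [-0.0746, -3.7023, -0.0139], 'opening': 0.0345, 'grip_force': 81.3752} yaw -29.7
```

>>> servo_tool(moves=[[0,0,0,0,0,-4,-1],[0,0,0,0,0,-3,-1],[0,0,0,0,0,-2,-1],[0,0,0,0,0,-2,-1],[0,0,0,0,0,-1,-1]])

```text
time_s: 12.97
ee_pos: [0.5722, -0.1618, 0.2381]
tool_rot: [0.967, -0.256, -0.0, -0.0]
contact_force: [7.4, -3.5, -20.3]
opening: 0.0347
grip_force: 81.6
```

```bash
python3 st.py
```

```text
{'time_s': 12.9667, 'ee_pos': [0.5722, -0.1618, 0.2381], 'contact_force': [7.3741, -3.514, -20.3059], 'wrist_torque': [-0.2938, -3.9372, 0.0094], 'opening': 0.0347, 'grip_force': 81.5572} yaw -29.7
```

>>> servo_tool(moves=[[0,0,0,0,0,-1.5,-1],[0,0,0,0,0,-1,-1],[0,0,0,0,0,0,-1]])

```text
time_s: 13.22
ee_pos: [0.5717, -0.1616, 0.2383]
tool_rot: [0.967, -0.256, -0.002, -0.0]
contact_force: [10.6, -4.1, -24.4]
opening: 0.034
grip_force: 83.1
```

```bash
python3 st.py
python3 - <<'E'
from h import *
s=cam('side','side3.png')
cv2.imwrite('pics/k.png',cv2.resize(s['img'][150:390,230:470],(600,600),interpolation=2))
E
```

```text
{'time_s': 13.2167, 'ee_pos': [0.5717, -0.1616, 0.2383], 'contact_force': [10.5834, -4.0996, -24.4344], 'wrist_torque': [-0.8451, -4.7829, -0.0813], 'opening': 0.034, 'grip_force': 83.1263} yaw -29.7
```

View pics/k.png

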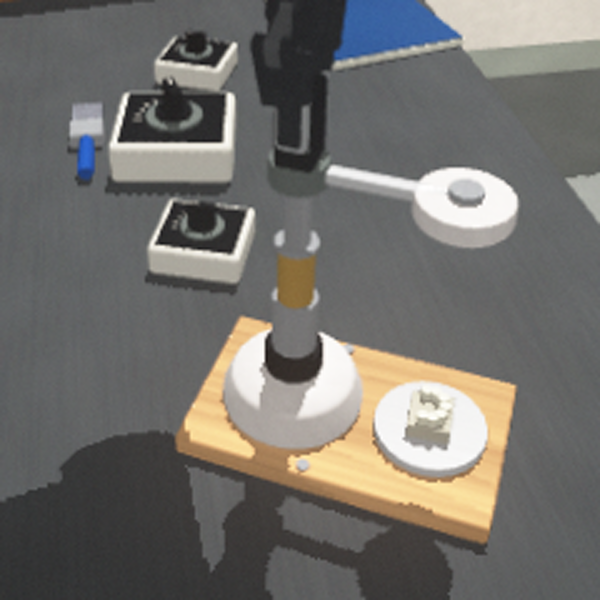

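The picture shows the brass section at (295,278) and the thin section above it both out. The cast, jar and brush look undisturbed. Commanding another 2.5 mm raised only the force, so the lamp is at the second stop. I'm handing in while holding it there.

```bash
python3 -c "
from plant import robot
print(robot.close_job())"
```

```text
the job is handed in; nothing more can be done
None
```

The job is handed in: the dimmer is turned clockwise to its end stop, and the lamp was drawn up to its second stop and is still gripped and held there; the cast and brush look undisturbed in the last picture, while the jar was not in view in it and was last seen in place just before the lamp was gripped.

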